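Weigh the pail of pink wax on the spring scale

ROBOT

A 6-joint arm with a two-finger parallel gripper is mounted at the origin on the work surface. World frame = base frame: x ahead of the robot, y to its left, z up, the work surface at z = 0. Lengths are in m, angles in rad, forces in N, time in s.
With the tool pointing down it reaches from about 0.4 to 0.825 m from the base axis. Payload 7 kg.
Tool frame: the origin (TCP) lies where the fingers leave the gripper's body, on its centre line; the fingertips stand 73 mm ahead of it and the grasp point (between the pads) lies 54 mm ahead of it; z points along the fingers, y is the line along which they close (so a half turn about z gives the same grasp; the last joint's range is limited). The gripper opens to 85 mm and grips with 20 to 120 N. Pads are 22 mm wide; open, the fingers measure 114 mm over their backs; the gripper's body (76 mm by 85 mm) begins 54 mm behind the grasp point. The pads swing forward as they close: fully open they stand 13 mm farther back than shut.
Start: joints at [1.511, 0.359, 0.012, 0, -1.224, -0.288], TCP at [0.23, 0.635, 0.304] pointing down, gripper open.
Joint ranges: [-3.07, 3.07], [-1.43, 2.12], [-1.02, 1.25], [-3.03, 1.67], [-3.05, -0], [-3.03, 3.03]. Speed limits (rad/s): [2.39, 2.39, 3.01, 3.14, 3.14, 3.14].

INTERFACE

Orientations are given as a unit quaternion [w, x, y, z].
In Python, from plant import robot, cams gives the robot as it stands.
- The arm moves only by the tool move_arm, never from a script. Its argument "rows" is a list that holds one entry, the list of rows, each a list of 7 numbers: the shift along the tool's x, y, z in units of 0.1 m (1.0 is 0.1 m), then the turn, a rotation vector about the tool's x, y, z in units of 0.08 rad (1.0 is 0.08 rad), then the gripper command: -1 is fully open, 1 is shut, values between are in proportion. A call has 1 to 20 rows; each row shifts and turns the commanded pose from where the row before left it, along the tool's axes as they then stand; what a row does not reach is not made up. A row lasts 1/10 s, in which the tool goes at most 50 mm and 8.59 degrees, less where a joint would pass 70% of its speed; a pose out of reach is approached as far as the arm can. A call with a number of a shift or a turn outside -1 to 1 is refused whole. A call with a gripper value outside its range is refused whole. The fingers move at their own pace and stop on an object; "newtons" is the grip in N (left out, the last holds). Time passes only in rows, so rows that do not move let the fingers close. It gives the time, the measured TCP pose, the force, the opening and the grip force at its end, in the units of the state.
- robot.get_obs(): the state, without advancing time (a new reading comes with each control period).
- cams.read_camera(name): name is "scene" or "top" or "wrist"; returns a dict with "frame" (480x640x3 uint8, red, green, blue), "fx", "fy", "cx", "cy" (pixels), "distortion" ([k1, k2, p1, p2, k3] as OpenCV has them; the pictures are not rectified), "origin" and "rotation" of the camera in the world; the wrist camera has in their place "mount" (4x4, takes a point from camera to tool coordinates, whose origin is the TCP and whose axes are the flange's). Camera axes: x right, y up, looking along -z (the intrinsics and any distortion apply to the point x, -y, -z); pixel columns grow to the right and rows downward; lengths in m; the calibration is good to about 2 mm. A picture is of the moment at which its call begins: read the wrist's pose just before it. There is no depth.
- robot.hand_in(): hands the job in; it is judged then, once.
The state is a dict: "t": time; "qpos": joint angles; "qd": joint speeds; "joint_torque": joint torques, N m; "position": TCP position; "ee_rot": TCP orientation; "contact_force": force on the tool from outside, world axes, zero at the start; "ft_torque": the same for the moment, N m; "finger_gap": opening from 0.0 (shut) to 1.0 (fully open); "finger_force": force on a finger pad.
Only numpy, scipy, OpenCV 4.12 (cv2) and the standard library are available. Lean on these libraries where they do the work, as an engineer would, in place of code of your own. Each camera call takes 0.05 s, during which the arm holds its last target. There are 200 camera calls.

TASK

Weigh the pail of pink wax: pick it up by its wooden grip, hang it by its wire handle on the hook of the spring scale and let the hook take the weight gently, never pulling it to the bottom of its travel. Open your fingers but keep your hand around the grip until the pail hangs quite still, then lift your hand away and leave it hanging. Leave the blue and green pails standing where they are.

Things in the scene. Friction and masses are not known exactly. Their poses are not given: they have to be found in the camera images.
- pink_pail_grip (a point): Centre of the wooden grip block (30 x 24 x 36 mm in pail x, y, z) atop the aluminium pail with PINK wax and band, 150 mm above its underside, in the pail's frame. A 6 mm wire handle arches over the pail in its x-z plane: peak's underside 28 mm below this point, sloping down 35 mm over 36 mm each way, then upright. Opening 66 mm wide, 65 mm high to the wax top, 93 mm below this point. 165-310 g.
- hook_seat (a point): Bottom of the trough of the scale's yellow hook, on the centreline of its 8 mm wire, 200 mm above the table when empty. The hook juts from a blue column (250 mm high, its face 85 mm off on the +y side) along this frame's -y: level wire 14 mm above this point, the dip, then an open tip 35 mm off and 20 mm up. The hook sinks on a damped spring, 1 mm per 10 g; stop at 70 mm. Scale is fixed.
- blue_pail_grip (a point): Centre of the wooden grip of a like pail, with BLUE wax and band; to be left alone. All pails: round, 73 mm across and 50 mm high, 168 mm to the top of the grip, alike turned by half a turn. To hang, a pail's x axis lies across the hook (parallel to the hook frame's x).
- green_pail_grip (a point): Centre of the wooden grip of a like pail, with GREEN wax and band, same sizes; to be left alone.
Mind the look-alikes: they are no part of the job. There is more than one size of the part that bears pink_pail_grip; the job needs the smallest.

How it is judged:
On the way, in this order (a step that is already met when the one before it is completed fails the run):
1. the pink pail is lifted well clear of the table (height (world z) of pink_pail_grip above 0.19 m), for 0.1 s.
2. the pail hangs on the hook, let go and still, for 0.3 s while the hand is still around the grip (grasp point within 80 mm) (horizontal distance between pink_pail_grip and hook_seat below 0.04 m and distance of hook_seat from where it was at the start of the episode above 0.008 m and linear speed of pink_pail below 0.03 m/s and contact force between the fingers and pink_pail below 0.3 N and distance between the grasp point and pink_pail_grip below 0.08 m), for 0.3 s.
At the end, for the whole second after the job is handed in: The pink pail hangs still (under 30 mm/s) on the hook: grip within 40 mm of the hook's seat seen from above, over 175 mm up, upright within 15 degrees, hook drawn down over 8 mm; blue and green grips within 20 mm of their starts (horizontal distance between pink_pail_grip and hook_seat below 0.04 m and height (world z) of pink_pail_grip above 0.175 m and angle between pink_pail_grip's own z axis and vertical below 0.26 rad and distance of hook_seat from where it was at the start of the episode above 0.008 m and linear speed of pink_pail below 0.03 m/s and distance of each of blue_pail_grip, green_pail_grip from where it was at the start of the episode below 0.02 m); the robot touches nothing.
It fails at once if the hook is pulled down to the bottom of its travel (more than 58 mm) (distance of hook_seat from where it was at the start of the episode above 0.058 m).
It fails at once if the blue or the green pail is knocked away or lifted (more than 30 mm) (distance of any of blue_pail_grip, green_pail_grip from where it was at the start of the episode above 0.03 m).
It also fails if it takes over 61 s, if anything falls off the work surface, if the arm or the gripper's body presses on something with over 40 N, if the wrist force passes 120 N, or if a joint passes its speed limit or range.

## Working session

There is one attempt and no reset: what is moved stays moved. The work goes in short steps, Python scripts to look and compute and a tool call to move; the robot and the scene stay as the last step left them, time stands still between calls to the robot, and variables do not carry over. Pictures are saved under pics/ and viewed, at most 10 in all, crops included, and the job is handed in when it is done.

Besides the shell and the picture viewer there is one more tool, called after "Request:" as name([rows], argument=value, ...), one row to a line, values as JSON. move_arm: Moves the arm, as the interface text tells. Shifts and turns lie within -1 to 1; 1 stands for 0.1 m of shift or 0.08 rad of turn. Its arguments: {"type":"object","properties":{"rows":{"type":"array","items":{"type":"array","items":{"type":"array","items":{"type":"number","minimum":-1,"maximum":1}}}},"newtons":{"type":"number"}},"required":["rows"]}

```bash
mkdir -p pics; cat > h.py <<'E'
import numpy as np, cv2
from plant import robot, cams
from scipy.spatial.transform import Rotation as R
def Q(q): return R.from_quat(np.r_[q[1:],q[0]])
def snap(name,fn):
    o=robot.get_obs(); c=cams.read_camera(name)
    cv2.imwrite(f'pics/{fn}.png',c['frame'][:,:,::-1])
    if 'mount' in c:
        m=np.array(c['mount']); Rt=Q(o['ee_rot']).as_matrix()
        c['rotation']=Rt@m[:3,:3]; c['origin']=np.array(o['position'])+Rt@m[:3,3]
    c['rotation']=np.array(c['rotation']); c['origin']=np.array(c['origin'])
    return c
def K(c): return np.array([[c['fx'],0,c['cx']],[0,c['fy'],c['cy']],[0,0,1.]])
def ray(c,uv):
    p=cv2.undistortPoints(np.array([[uv]],float),K(c),np.array(c['distortion'],float))[0,0]
    d=c['rotation']@np.array([p[0],-p[1],-1]); return c['origin'],d/np.linalg.norm(d)
def atz(c,uv,z):
    o,d=ray(c,uv); return o+d*(z-o[2])/d[2]
def proj(c,P):
    q=(np.atleast_2d(P)-c['origin'])@c['rotation']; q=q*[1,-1,-1]
    return cv2.projectPoints(q,np.zeros(3),np.zeros(3),K(c),np.array(c['distortion'],float))[0][:,0]
def tri(obs):
    A=0;b=0
    for c,uv in obs:
        o,d=ray(c,uv); M=np.eye(3)-np.outer(d,d); A=A+M; b=b+M@o
    return np.linalg.solve(A,b)
E
python3 - <<'E'
from h import *
import pickle
D={n:snap(n,n+'0') for n in('scene','top','wrist')}
pickle.dump(D,open('d0.pkl','wb'))
for n in D: print(n,D[n]['origin'],D[n]['rotation'].round(2).tolist(),D[n]['fx'])
o=robot.get_obs(); print(o)
E
```

```text
scene [1.38538719 0.0363333  1.35255922] [0.61, 0.19, 0.24, 0.73] 583.8841113102069
top [ 0.3281139  -0.1327484   1.52931708] [-0.7, -0.06, 0.06, 0.71] 589.6783337388822
wrist [0.29395175 0.6120673  0.37279757] [[-0.34, 0.91, 0.25], [-0.94, -0.33, -0.09], [0.0, -0.26, 0.96]] 377.5754353000354
{'t': 0.15, 'qpos': array([ 1.51110543e+00,  3.59246793e-01,  1.12872745e-02, -2.38469901e-04,
       -1.22410220e+00, -2.88078086e-01]), 'qd': array([-0.00210085, -0.00222601,  0.00229229,  0.0009274 , -0.00147319,
        0.00024091]), 'joint_torque': array([-1.29956454e-03, -5.83876634e+01,  2.93652266e+01,  6.94060788e+00,
       -4.31784923e-03, -4.96134760e-06]), 'position': array([0.22998367, 0.63433455, 0.30317377]), 'ee_rot': array([ 6.41348297e-04,  9.84912919e-01, -1.73049497e-01, -3.92920633e-05]), 'contact_force': array([0.24268056, 0.22334747, 0.23812202]), 'ft_torque': array([-0.02994213,  0.00228963,  0.03229182]), 'finger_force': 0.0, 'finger_gap': 0.9978520380822316}
```

```bash
sed -i "s/c\['rotation'\]=np.array(c\['rotation'\]); /c['rotation']=np.array(c['rotation'])\n    if c['rotation'].size==4: c['rotation']=Q(c['rotation']).as_matrix()\n    /" h.py
python3 - <<'E'
from h import *
import pickle
D=pickle.load(open('d0.pkl','rb'))
for n in('scene','top'):
    D[n]['rotation']=Q(D[n]['rotation']).as_matrix()
    print(n,D[n]['rotation'].round(2).tolist(),D[n]['origin'],)
pickle.dump(D,open('d0.pkl','wb'))
E
```

```text
scene [[-0.18, -0.8, 0.57], [0.98, -0.14, 0.12], [-0.01, 0.58, 0.81]] [1.38538719 0.0363333  1.35255922]
top [[-0.0, 0.99, -0.16], [-1.0, -0.0, 0.0], [0.0, 0.16, 0.99]] [ 0.3281139  -0.1327484   1.52931708]
```

View pics/scene0.png

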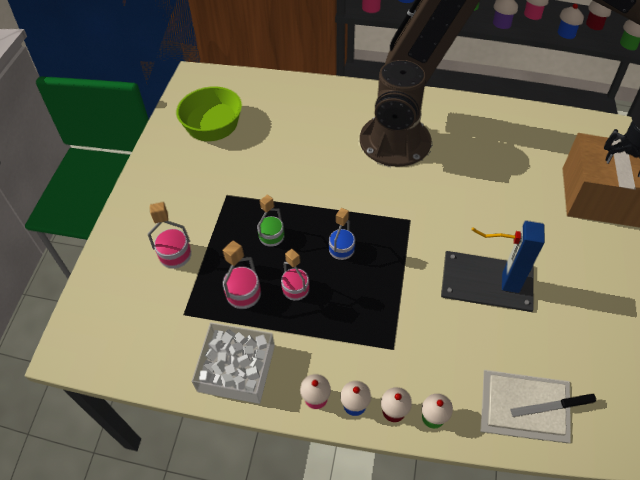

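View pics/top0.png

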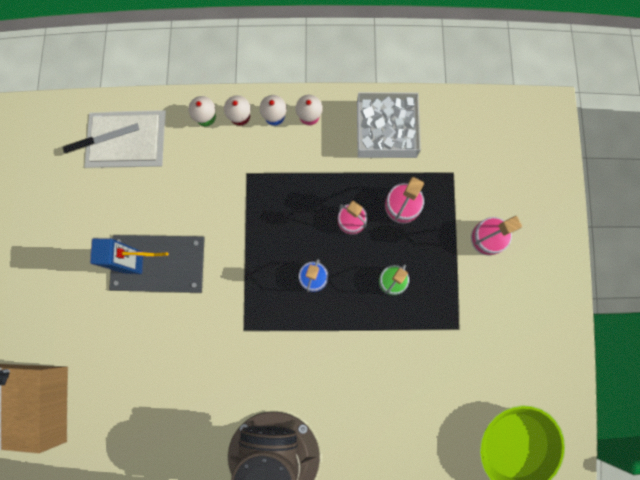

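```bash
python3 - <<'E'
import cv2,numpy as np
s=cv2.imread('pics/scene0.png');t=cv2.imread('pics/top0.png')
def c(i,x,y,w=100,h=75): return cv2.resize(i[y:y+h,x:x+w],(400,300),interpolation=cv2.INTER_CUBIC)
cv2.imwrite('pics/c0.png',np.vstack([np.hstack([c(s,250,235),c(t,300,185)]),np.hstack([c(s,460,215),c(t,90,225)])]))
E
```

```text
(no output)
```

View pics/c0.png

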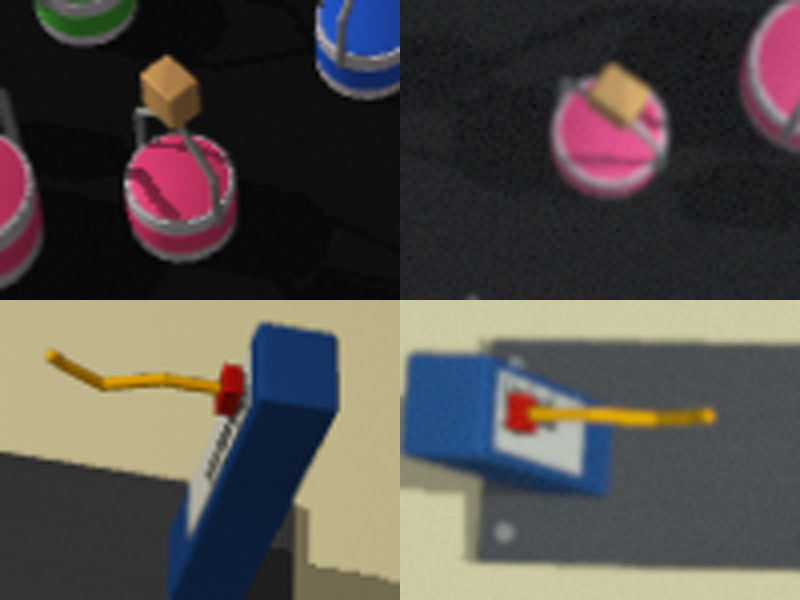

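```bash
python3 - <<'E'
from h import *
import pickle
D=pickle.load(open('d0.pkl','rb')); s=D['scene'];t=D['top']
p=lambda x,y,x0,y0:((x+.5)/4-.5+x0,(y+.5)/4-.5+y0)
S=lambda x,y:(s,p(x,y,250,235)); T=lambda x,y:(t,p(x-400,y,300,185))
HS=lambda x,y:(s,p(x,y-300,460,215)); HT=lambda x,y:(t,p(x-400,y-300,90,225))
def show(n,*o): 
    P=tri(o); print(n,P.round(4),[np.round(proj(c,P)[0]-u,1) for c,u in o])
show('griptop',S(170,76),T(621,94))
print(atz(*S(170,76),.168),atz(*T(621,94),.168))
show('tip',HS(50,355),HT(712,415)); show('dip',HS(103,384),HT(650,420)); show('red',HS(220,388),HT(535,413))
print('dip@.2',atz(*HS(103,384),.2),atz(*HT(650,420),.2))
print('tip@.22',atz(*HS(50,355),.22),atz(*HT(712,415),.22))
print('pail base centre', atz(*T(610,135),.05))
print('handle top view', atz(*T(567,85),.085),atz(*T(660,158),.085))
print('grip corners',[atz(*T(*q),.168)[:2].round(4) for q in((622,62),(652,92),(622,127),(590,97))])
# scale base plate edges in top
print('plate',[atz(t,q,.01)[:2].round(3) for q in((204,237),(202,293),(112,236),(109,290))])
for n,u,z in(('pinkB',(414,187),.18),('blue',(312.5,272),.168),('green',(400,275),.168)): print(n,atz(t,u,z).round(3))
E
```

```text
griptop [ 0.6079 -0.2016  0.1687] [array([-0.5, -0. ]), array([-0.6,  0.1])]
[ 0.60728346 -0.20037756  0.168     ] [ 0.60827266 -0.20290019  0.168     ]
tip [0.4947 0.2251 0.2217] [array([-0.5,  0.1]), array([-0.5,  0. ])]
dip [0.4946 0.2646 0.2013] [array([ 0.5, -0.1]), array([ 0.6, -0. ])]
red [0.4966 0.3316 0.2154] [array([-0.6,  0.1]), array([-0.6,  0. ])]
dip@.2 [0.49396208 0.2635964  0.2       ] [0.49465891 0.2663281  0.2       ]
tip@.22 [0.49303138 0.22658961 0.22      ] [0.49502412 0.22429029 0.22      ]
pail base centre [ 0.60586864 -0.20164303  0.05      ]
handle top view [ 0.63118469 -0.17345578  0.085     ] [ 0.58465224 -0.2310028   0.085     ]
grip corners [array([ 0.6276, -0.2037]), array([ 0.6094, -0.2212]), array([ 0.5885, -0.2033]), array([ 0.6065, -0.1846])]
plate [array([0.565, 0.186]), array([0.418, 0.187]), array([0.568, 0.436]), array([0.424, 0.438])]
pinkB [ 0.656 -0.343  0.18 ]
blue [ 0.458 -0.103  0.168]
green [ 0.45  -0.306  0.168]
```

The smallest pink pail is at scene pixel (295,285) and top pixel (352,218). Its grip is at about (0.608, -0.202), with yaw near 48°. The hook dip is at scene (486,236) and top (152,255), which gives a seat at about (0.4945, 0.2625) with the hook pointing along -y.

Request:
move_arm([
  [[0,0,-0.2,0,0,0.96,-1],[0,0,-0.2,0,0,0.96,-1],[0,0,-0.2,0,0,0.96,-1],[0,0,-0.2,0,0,0.96,-1],[0,0,-0.2,0,0,0.96,-1]],
])

```text
t: 0.65
position: [0.23, 0.6344, 0.4043]
ee_rot: [0.0, 0.933, -0.359, 0.0]
contact_force: [-0.2, -0.1, 1.0]
finger_gap: 0.999
finger_force: 0.0
```

Request:
move_arm([
  [[0.42,0.184,0,0,0,0,-1],[0.42,0.184,0,0,0,0,-1],[0.42,0.184,0,0,0,0,-1],[0.42,0.184,0,0,0,0,-1],[0.42,0.184,0,0,0,0,-1],[0.42,0.184,0,0,0,0,-1],[0.42,0.184,0,0,0,0,-1],[0.42,0.184,0,0,0,0,-1],[0.42,0.184,0,0,0,0,-1],[0.42,0.184,0,0,0,0,-1],[0.42,0.184,0,0,0,0,-1],[0.42,0.184,0,0,0,0,-1],[0.42,0.184,0,0,0,0,-1],[0.42,0.184,0,0,0,0,-1],[0.42,0.184,0,0,0,0,-1],[0.42,0.184,0,0,0,0,-1],[0.42,0.184,0,0,0,0,-1],[0.42,0.184,0,0,0,0,-1],[0.42,0.184,0,0,0,0,-1],[0.3,0.13,0,0,0,0,-1]],
])

```text
t: 2.65
position: [0.6043, -0.1911, 0.4031]
ee_rot: [0.0, 0.934, -0.358, -0.001]
contact_force: [-0.0, -0.0, -0.2]
finger_gap: 0.998
finger_force: 0.0
```

Request:
move_arm([
  [[0.1,0.05,0,0,0,0,-1],[0,0,0,0,0,0,-1],[0,0,0,0,0,0,-1]],
])

```text
t: 2.95
position: [0.6076, -0.1985, 0.4036]
ee_rot: [-0.0, 0.934, -0.358, -0.0]
contact_force: [0.5, 0.7, -0.3]
finger_gap: 0.997
finger_force: 0.0
```

```bash
python3 - <<'E'
from h import *
import pickle
c=snap('wrist','w1'); pickle.dump(c,open('w1.pkl','wb'))
o=robot.get_obs(); print(o['t'],o['position'],Q(o['ee_rot']).as_matrix().round(3).tolist(),o['qpos'])
print(proj(c,[[.608,-.202,.168],[.606,-.202,.0]]))
E
```

```text
3.0 [ 0.60756739 -0.19808033  0.40399647] [[0.744, -0.668, 0.0], [-0.668, -0.744, 0.0], [-0.0, -0.0, -1.0]] [-1.04383225e-02  2.55920855e-01  9.11039353e-02 -2.43828780e-04
 -1.40596204e+00  8.49975317e-01]
[[325.20238578 221.26179289]
 [324.87345007 194.61092682]]
```

View pics/w1.png

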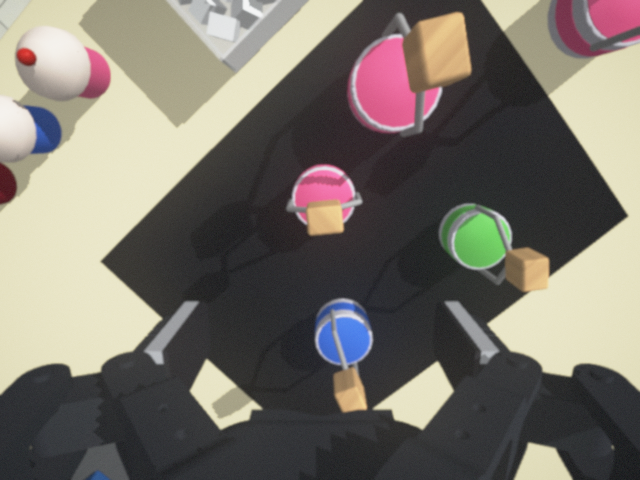

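```bash
python3 - <<'E'
from h import *
import pickle
c=pickle.load(open('w1.pkl','rb'))
f=c['frame'];cv2.imwrite('pics/w1c.png',cv2.resize(f[160:250,270:390,::-1],(800,600),interpolation=cv2.INTER_CUBIC))
a,b=atz(c,(292,208),.087),atz(c,(357,201.5),.087);d=a-b
print(a,b,np.linalg.norm(d),np.degrees(np.arctan2(d[1],d[0])),(a+b)/2)
hsv=cv2.cvtColor(f,cv2.COLOR_RGB2HSV)
m=cv2.inRange(hsv,(10,90,120),(25,255,255)); m[:, :290]=0;m[:,365:]=0;m[:190]=0;m[250:]=0
cs=max(cv2.findContours(m,0,1)[0],key=cv2.contourArea); print(cv2.minAreaRect(cs),cv2.approxPolyDP(cs,3,True)[:,0].tolist())
E
```

```text
[ 0.6280312  -0.17495442  0.087     ] [ 0.58822139 -0.22939175  0.087     ] 0.06744067344327544 53.822134650296974 [ 0.60812629 -0.20217308  0.087     ]
((324.3861083984375, 217.3614044189453), (32.83622741699219, 35.72183609008789), 84.2894058227539) [[338, 201], [309, 203], [309, 234], [343, 230]]
```

View pics/w1c.png

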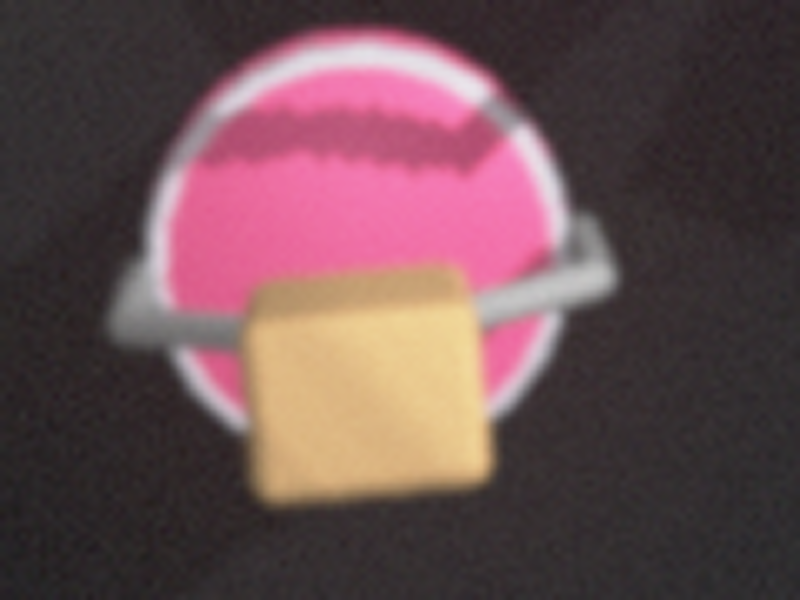

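Request:
move_arm([
  [[0.026,0.023,0.1,0,0,0,-1],[0,0,0.2,0,0,-0.55,-1],[0,0,0.2,0,0,-0.56,-1],[0,0,0.25,0,0,0,-1],[0,0,0.25,0,0,0,-1],[0,0,0.25,0,0,0,-1],[0,0,0.25,0,0,0,-1],[0,0,0.25,0,0,0,-1],[0,0,0.15,0,0,0,-1],[0,0,0.1,0,0,0,-1],[0,0,0,0,0,0,-1],[0,0,0,0,0,0,-1]],
])

```text
t: 4.2
position: [0.6086, -0.2021, 0.2046]
ee_rot: [0.0, 0.949, -0.316, 0.0]
contact_force: [-0.4, 0.3, 0.5]
finger_gap: 0.998
finger_force: 0.0
```

Request:
move_arm([
  [[0,0,0,0,0,0,1],[0,0,0,0,0,0,1],[0,0,0,0,0,0,1],[0,0,0,0,0,0,1],[0,0,0,0,0,0,1],[0,0,0,0,0,0,1],[0,0,0,0,0,0,1],[0,0,0,0,0,0,1],[0,0,0,0,0,0,1],[0,0,0,0,0,0,1]],
], newtons=60)

```text
t: 5.2
position: [0.6086, -0.2024, 0.2045]
ee_rot: [0.0, 0.949, -0.316, 0.0]
contact_force: [0.2, -0.0, 5.8]
finger_gap: 0.344
finger_force: 60.4
```

Request:
move_arm([
  [[0,0,-0.03,0,0,0,1],[0,0,-0.05,0,0,0.2,1],[0,0,-0.07,0,0,0.4,1],[0,0,-0.08,0,0,0.6,1],[0,0,-0.08,0,0,0.7,1],[0,0,-0.08,0,0,0.8,1],[0,0,-0.08,0,0,0.8,1],[0,0,-0.08,0,0,0.8,1],[0,0,-0.08,0,0,0.8,1],[0,0,-0.08,0,0,0.8,1],[0,0,-0.08,0,0,0.8,1],[0,0,-0.08,0,0,0.8,1],[0,0,-0.08,0,0,0.8,1],[0,0,-0.08,0,0,0.8,1],[0,0,-0.07,0,0,0.8,1],[0,0,-0.06,0,0,0.7,1],[0,0,-0.04,0,0,0.6,1],[0,0,-0.03,0,0,0.5,1],[0,0,-0.02,0,0,0.4,1],[0,0,0,0,0,0.3,1]],
])

```text
t: 7.2
position: [0.6081, -0.2022, 0.3288]
ee_rot: [-0.0, -0.683, 0.73, 0.0]
contact_force: [-0.3, 0.8, -3.5]
finger_gap: 0.348
finger_force: 59.5
```

Request:
move_arm([
  [[0,0,0.03,0,0,-0.32,1],[0,0,0.03,0,0,-0.31,1]],
])

```text
t: 7.4
position: [0.6081, -0.2022, 0.3223]
ee_rot: [-0.0, -0.703, 0.711, 0.0]
contact_force: [1.4, 0.2, -3.7]
finger_gap: 0.347
finger_force: 59.4
```

Request:
move_arm([
  [[-0.05,0.016,0,0,0,0,1],[-0.1,0.033,0,0,0,0,1],[-0.15,0.05,0,0,0,0,1],[-0.2,0.066,0,0,0,0,1],[-0.22,0.072,0,0,0,0,1],[-0.22,0.072,0,0,0,0,1],[-0.22,0.072,0,0,0,0,1],[-0.22,0.072,0,0,0,0,1],[-0.22,0.072,0,0,0,0,1],[-0.22,0.072,0,0,0,0,1],[-0.22,0.072,0,0,0,0,1],[-0.22,0.072,0,0,0,0,1],[-0.22,0.072,0,0,0,0,1],[-0.22,0.072,0,0,0,0,1],[-0.22,0.072,0,0,0,0,1],[-0.22,0.072,0,0,0,0,1],[-0.2,0.066,0,0,0,0,1],[-0.15,0.05,0,0,0,0,1],[-0.1,0.033,0,0,0,0,1],[-0.06,0.02,0,0,0,0,1]],
])

```text
t: 9.4
position: [0.4928, 0.1654, 0.3232]
ee_rot: [0.0, -0.703, 0.711, -0.0]
contact_force: [-0.2, 0.3, -2.4]
finger_gap: 0.345
finger_force: 59.5
```

Request:
move_arm([
  [[0,0,0,0,0,0,1],[0,0,0,0,0,0,1],[0,0,0,0,0,0,1]],
])

```text
t: 9.7
position: [0.4936, 0.1638, 0.3229]
ee_rot: [-0.0, -0.702, 0.712, -0.0]
contact_force: [-0.4, -0.6, -1.9]
finger_gap: 0.338
finger_force: 59.5
```

```bash
python3 - <<'E'
from h import *
import pickle
o=robot.get_obs();print(o['t'],o['position'],o['ee_rot'],o['contact_force'],o['qpos'])
D={n:snap(n,n+'2') for n in('scene','top','wrist')}
pickle.dump(D,open('d2.pkl','wb'))
P=o['position']-[0,0,.0545]
for n in D: print(n,proj(D[n],[[.4945,.2625,.2],[.4945,.2275,.22],P])) 
s=D['scene']['frame'];w=D['wrist']['frame']
cv2.imwrite('pics/c2.png',np.hstack([cv2.resize(s[170:320,400:540,::-1],(400,429),interpolation=2),cv2.resize(w[:,:,::-1],(400,429))]))
E
```

```text
9.7 [0.49363032 0.16378347 0.32288647] [-7.26943984e-05 -7.01981195e-01  7.12195475e-01 -3.73406715e-05] [-0.42104457 -0.63793876 -1.87044043] [ 6.98114825e-01  8.97429921e-02 -2.95955021e-01  9.28887420e-05
 -1.18523727e+00 -7.12595063e-01]
scene [[484.93221945 235.73636927]
 [472.47470928 228.90229211]
 [449.82670637 212.70630357]]
top [[153.73343284 254.69453566]
 [166.23532459 253.60434894]
 [188.94850502 251.19512424]]
wrist [[323.93395481 420.46546704]
 [323.32791379 392.94203973]
 [323.9933928  329.47775744]]
```

View pics/c2.png

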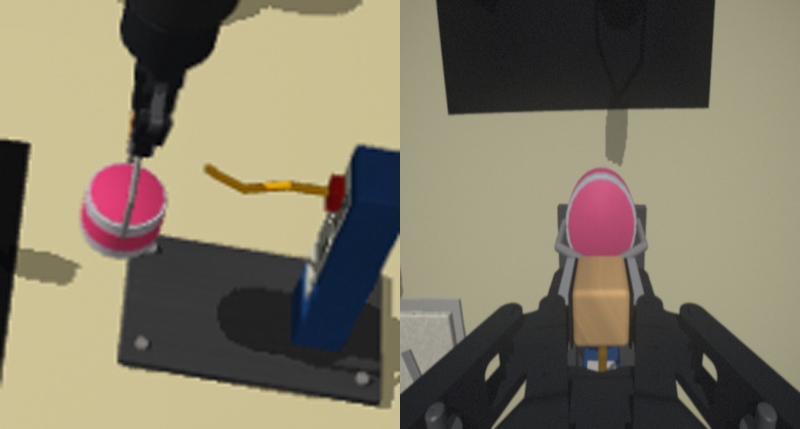

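```bash
python3 - <<'E'
from h import *
import pickle
D=pickle.load(open('d2.pkl','rb'))
G=np.array([0.4936,.1638,.2684])
for n,mk in(('scene',None),('top',None),('wrist',None)):
    c=D[n]; f=c['frame']; h=cv2.cvtColor(f,cv2.COLOR_RGB2HSV)
    m=cv2.inRange(h,(160,100,90),(178,255,255))
    p=proj(c,G-[0,0,.093])[0]
    k,l,st,ce=cv2.connectedComponentsWithStats(m)
    i=min((i for i in range(1,k) if st[i,4]>40),key=lambda i:np.hypot(*(ce[i]-p)))
    print(n,'wax pred',p,'blob',ce[i],st[i])
    for t in(-10,-5,0,5,10):
        R_=R.from_euler('x',t,degrees=True).as_matrix()
        th=np.linspace(0,2*np.pi,60)
        pts=[]
        for z in(-.093,-.15): pts.append(np.c_[.034*np.cos(th),.034*np.sin(th),0*th+z])
        q=proj(c,G+np.vstack(pts)@R_.T)
        print(t,q.min(0).round(),q.max(0).round())
E
```

```text
scene wax pred [443.85780594 235.70436013] blob [438.9058296 236.4573991] [432 227  15  21 223]
-10 [418. 223.] [450. 258.]
-5 [423. 224.] [454. 259.]
0 [427. 225.] [457. 260.]
5 [432. 225.] [461. 260.]
10 [437. 226.] [464. 260.]
top wax pred [197.99679261 256.39539501] blob [202.24390244 256.01355014] [195 243  17  27 369]
-10 [191. 242.] [227. 273.]
-5 [187. 242.] [222. 273.]
0 [184. 242.] [217. 273.]
5 [180. 242.] [212. 273.]
10 [176. 242.] [206. 273.]
wrist wax pred [323.12116582 254.72533096] blob [321.38989071 246.22622951] [ 269  201  105   86 7320]
-10 [265. 151.] [381. 279.]
-5 [266. 169.] [380. 293.]
0 [267. 187.] [380. 307.]
5 [267. 204.] [379. 321.]
10 [268. 222.] [379. 335.]
```

Request:
move_arm([
  [[-0.05,0,0,0,0,0,1],[-0.1,0,0,0,0,0,1],[-0.13,0,0,0,0,0,1],[-0.14,0,0,0,0,0,1],[-0.14,0,0,0,0,0,1],[-0.14,0,0,0,0,0,1],[-0.12,0,0,0,0,0,1],[-0.08,0,0,0,0,0,1],[-0.05,0,0,0,0,0,1],[-0.04,0,0,0,0,0,1],[0,0,0,0,0,0,1],[0,0,0,0,0,0,1],[0,0,0,0,0,0,1]],
])

```text
t: 11.15
position: [0.4949, 0.2629, 0.323]
ee_rot: [0.0, -0.702, 0.712, 0.0]
contact_force: [0.9, -0.0, -1.5]
finger_gap: 0.339
finger_force: 59.5
```

Request:
move_arm([
  [[0,0,0.03,0,0,0,1],[0,0,0.04,0,0,0,1],[0,0,0.04,0,0,0,1],[0,0,0.04,0,0,0,1],[0,0,0.04,0,0,0,1],[0,0,0.04,0,0,0,1],[0,0,0.03,0,0,0,1],[0,0,0.02,0,0,0,1],[0,0,0,0,0,0,1],[0,0,0,0,0,0,1]],
])

```text
t: 12.15
position: [0.495, 0.2633, 0.295]
ee_rot: [0.0, -0.702, 0.712, -0.0]
contact_force: [-0.1, 0.6, -2.4]
finger_gap: 0.342
finger_force: 59.4
```

```bash
cat > look.py <<'E'
from h import *
import pickle,sys
k=sys.argv[1]
o=robot.get_obs();print(o['t'],o['position'],o['contact_force'],o['ft_torque'],o['finger_gap'])
D={n:snap(n,n+k) for n in('scene','top')}
pickle.dump(D,open('d%s.pkl'%k,'wb'))
s=D['scene']['frame'];t=D['top']['frame']
cv2.imwrite(f'pics/c{k}.png',np.hstack([cv2.resize(f[:,:,::-1],(400,400),interpolation=2) for f in (s[185:285,430:530],t[210:290,110:190])]))
E
python3 look.py 3
```

```text
12.15 [0.49495504 0.26331608 0.29498808] [-0.09192136  0.60694154 -2.44297204] [-0.01635702 -0.00424203 -0.04193537] 0.3415972735549761
```

View pics/c3.png

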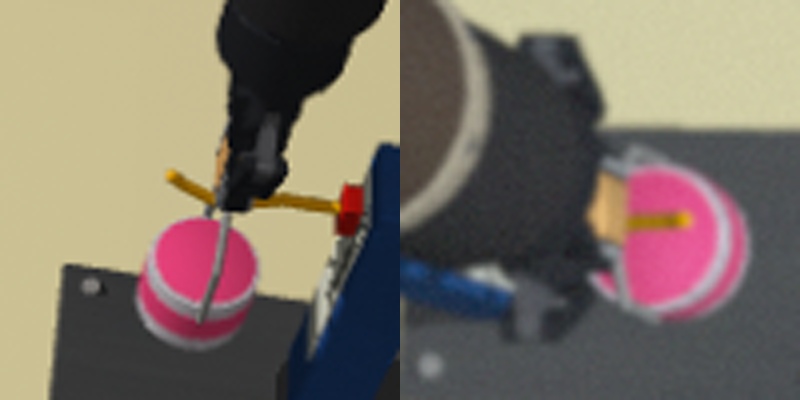

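The handle is now around the hook. The tip shows in front of the handle plane at scene (472,229), and the wire passes under the grip.

Request:
move_arm([
  [[0,0,0.01,0,0,0,1],[0,0,0.02,0,0,0,1],[0,0,0.02,0,0,0,1],[0,0,0.02,0,0,0,1],[0,0,0.02,0,0,0,1],[0,0,0.02,0,0,0,1],[0,0,0.02,0,0,0,1],[0,0,0.02,0,0,0,1],[0,0,0.02,0,0,0,1],[0,0,0.02,0,0,0,1],[0,0,0.01,0,0,0,1],[0,0,0,0,0,0,1],[0,0,0,0,0,0,1]],
])

```text
t: 13.55
position: [0.4948, 0.2632, 0.2749]
ee_rot: [-0.0, -0.702, 0.712, 0.0]
contact_force: [0.2, 0.3, -0.7]
finger_gap: 0.34
finger_force: 59.5
```

Request:
move_arm([
  [[0,0,0,0,0,0,1]],
])

```text
t: 13.65
position: [0.4949, 0.2633, 0.275]
ee_rot: [-0.0, -0.702, 0.712, 0.0]
contact_force: [-1.1, -0.5, -0.5]
finger_gap: 0.342
finger_force: 59.5
```

```bash
python3 look.py 4; python3 - <<'E'
from h import *
import pickle
D=pickle.load(open('d4.pkl','rb'));D0=pickle.load(open('d3.pkl','rb'))
for d in(D0,D):
  for n in('scene','top'):
    f=d[n]['frame'];h=cv2.cvtColor(f,cv2.COLOR_RGB2HSV)
    m=cv2.inRange(h,(18,170,120),(30,255,255)); ys,xs=np.nonzero(m[200:270,*[slice(430,520) if n=='scene' else slice(100,190)]])
    i=xs.argmin() if n=='scene' else xs.argmax(); print(n,xs[i]+(430 if n=='scene' else 100),ys[xs==xs[i]].mean()+200,len(xs))
s=D['scene']
for dz in(0,.01,.015,.02,.025): print(dz,proj(s,[.4945,.2255,.22-dz]))
E
```

```text
13.65 [0.49485027 0.26325253 0.27495279] [-1.13467322 -0.49372379 -0.49513927] [-0.11063168  0.41123767  0.0424108 ] 0.34228160114941675
scene 472 228.5 92
top 166 253.5 15
scene 470 232.0 88
top 168 254.5 15
0 [[471.66422991 228.78756049]]
0.01 [[470.88671561 231.22391745]]
0.015 [[470.50080399 232.43193565]]
0.02 [[470.11677433 233.63324673]]
0.025 [[469.73461537 234.82789998]]
```

Request:
move_arm([
  [[0,0,0.02,0,0,0,1],[0,0,0.02,0,0,0,1],[0,0,0.02,0,0,0,1],[0,0,0,0,0,0,1],[0,0,0,0,0,0,1],[0,0,0,0,0,0,1]],
])

```text
t: 14.35
position: [0.4948, 0.2633, 0.2689]
ee_rot: [-0.0, -0.702, 0.712, -0.0]
contact_force: [-1.9, -1.1, -0.9]
finger_gap: 0.344
finger_force: 59.7
```

Request:
move_arm([
  [[0,0,0,0,0,0,0.2],[0,0,0,0,0,0,0.1],[0,0,0,0,0,0,0],[0,0,0,0,0,0,-0.1],[0,0,0,0,0,0,-0.3],[0,0,0,0,0,0,-0.5],[0,0,0,0,0,0,-0.7],[0,0,0,0,0,0,-0.9],[0,0,0,0,0,0,-1],[0,0,0,0,0,0,-1],[0,0,0,0,0,0,-1],[0,0,0,0,0,0,-1],[0,0,0,0,0,0,-1],[0,0,0,0,0,0,-1],[0,0,0,0,0,0,-1]],
])

```text
t: 15.85
position: [0.4949, 0.2633, 0.2689]
ee_rot: [-0.0, -0.702, 0.712, -0.0]
contact_force: [0.0, 0.2, 0.8]
finger_gap: 1.001
finger_force: 0.0
```

```bash
python3 look.py 5
```

```text
15.85 [0.49488627 0.26326816 0.26889263] [0.0339172  0.15149648 0.82729689] [-0.04559424 -0.00753485 -0.00696044] 1.0008064641364034
```

View pics/c5.png

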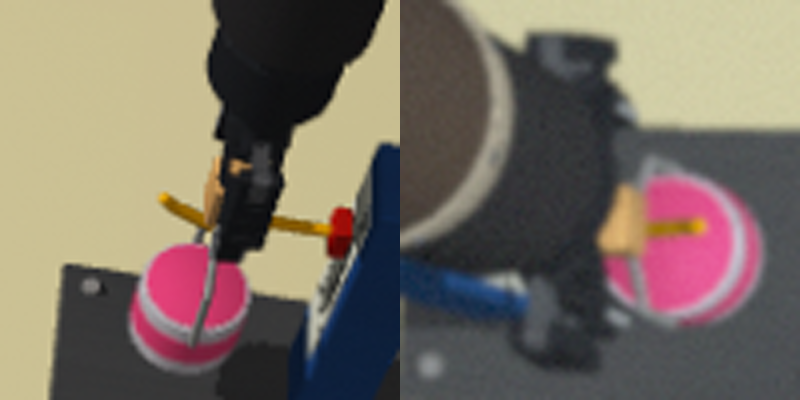

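The pail hangs on the hook, turned slightly in yaw, with the fingers open around the grip. I'll wait until it stops moving.

Request:
move_arm([
  [[0,0,0,0,0,0,-1],[0,0,0,0,0,0,-1],[0,0,0,0,0,0,-1],[0,0,0,0,0,0,-1],[0,0,0,0,0,0,-1],[0,0,0,0,0,0,-1],[0,0,0,0,0,0,-1],[0,0,0,0,0,0,-1],[0,0,0,0,0,0,-1],[0,0,0,0,0,0,-1],[0,0,0,0,0,0,-1],[0,0,0,0,0,0,-1],[0,0,0,0,0,0,-1],[0,0,0,0,0,0,-1],[0,0,0,0,0,0,-1],[0,0,0,0,0,0,-1],[0,0,0,0,0,0,-1],[0,0,0,0,0,0,-1],[0,0,0,0,0,0,-1],[0,0,0,0,0,0,-1]],
])

```text
t: 17.95
position: [0.4949, 0.2633, 0.2689]
ee_rot: [0.0, -0.702, 0.712, -0.0]
contact_force: [0.7, 0.4, -0.7]
finger_gap: 1.001
finger_force: 0.0
```

Request:
move_arm([
  [[0,0,0,0,0,0,-1],[0,0,0,0,0,0,-1],[0,0,0,0,0,0,-1],[0,0,0,0,0,0,-1],[0,0,0,0,0,0,-1],[0,0,0,0,0,0,-1],[0,0,0,0,0,0,-1],[0,0,0,0,0,0,-1],[0,0,0,0,0,0,-1],[0,0,0,0,0,0,-1],[0,0,0,0,0,0,-1],[0,0,0,0,0,0,-1],[0,0,0,0,0,0,-1],[0,0,0,0,0,0,-1],[0,0,0,0,0,0,-1],[0,0,0,0,0,0,-1],[0,0,0,0,0,0,-1],[0,0,0,0,0,0,-1],[0,0,0,0,0,0,-1],[0,0,0,0,0,0,-1]],
])

```text
t: 19.95
position: [0.4949, 0.2633, 0.2689]
ee_rot: [-0.0, -0.702, 0.712, 0.0]
contact_force: [-0.4, -0.7, 0.5]
finger_gap: 1.005
finger_force: 0.0
```

```bash
cat > mot.py <<'E'
from h import *
for k in range(10):
    r=[]
    for n,b in(('scene',(190,290,425,510)),('wrist',(0,480,0,640))):
        f=cams.read_camera(n)['frame'][b[0]:b[1],b[2]:b[3]]
        m=cv2.inRange(cv2.cvtColor(f,cv2.COLOR_RGB2HSV),(160,100,90),(178,255,255))
        K_,l,st,ce=cv2.connectedComponentsWithStats(m); i=1+st[1:,4].argmax(); r+=[*ce[i].round(2)]
    print(r)
print(robot.get_obs()['t'])
E
python3 mot.py; python3 look.py 6; python3 - <<'E'
from h import *
snap('wrist','w6')
a=cv2.imread('pics/w6.png');b=cv2.imread('pics/c6.png')
cv2.imwrite('pics/v6.png',np.hstack([cv2.resize(a,(400,300)),cv2.resize(b[:,:400],(300,300))]))
E
```

```text
[np.float64(49.36), np.float64(65.0), np.float64(321.06), np.float64(243.33)]
[np.float64(49.36), np.float64(65.0), np.float64(321.09), np.float64(243.37)]
[np.float64(49.36), np.float64(65.0), np.float64(321.07), np.float64(243.35)]
[np.float64(49.36), np.float64(65.0), np.float64(321.1), np.float64(243.36)]
[np.float64(49.36), np.float64(65.0), np.float64(321.1), np.float64(243.35)]
[np.float64(49.36), np.float64(65.0), np.float64(321.1), np.float64(243.32)]
[np.float64(49.36), np.float64(65.0), np.float64(321.08), np.float64(243.31)]
[np.float64(49.36), np.float64(65.0), np.float64(321.07), np.float64(243.35)]
[np.float64(49.36), np.float64(65.0), np.float64(321.06), np.float64(243.35)]
[np.float64(49.36), np.float64(65.0), np.float64(321.07), np.float64(243.34)]
20.95
20.95 [0.49490695 0.26331002 0.26891229] [-0.44143865  0.02658495 -0.15089397] [ 0.00329355 -0.00929262  0.00515723] 0.9990240192750706
```

View pics/v6.png

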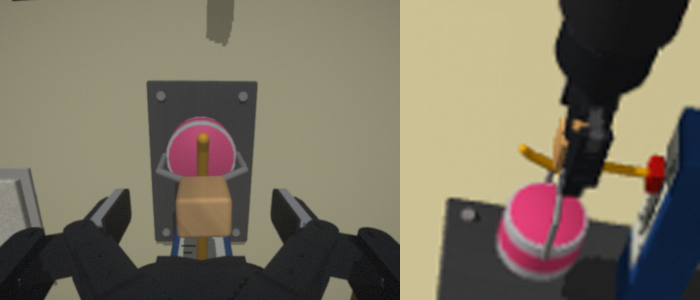

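The pail is dead still and centred between the open fingers, well clear of both. Lifting straight up.

Request:
move_arm([
  [[0,0,-0.03,0,0,0,-1],[0,0,-0.06,0,0,0,-1],[0,0,-0.1,0,0,0,-1],[0,0,-0.1,0,0,0,-1],[0,0,-0.1,0,0,0,-1],[0,0,-0.15,0,0,0,-1],[0,0,-0.2,0,0,0,-1],[0,0,-0.2,0,0,0,-1],[0,0,-0.2,0,0,0,-1],[0,0,-0.15,0,0,0,-1],[0,0,-0.1,0,0,0,-1],[0,0,0,0,0,0,-1],[0,0,0,0,0,0,-1],[0,0,0,0,0,0,-1],[0,0,0,0,0,0,-1],[0,0,0,0,0,0,-1]],
])

```text
t: 22.7
position: [0.4948, 0.2632, 0.4073]
ee_rot: [-0.001, -0.702, 0.712, 0.0]
contact_force: [-0.2, -0.4, -0.0]
finger_gap: 0.999
finger_force: 0.0
```

```bash
python3 mot.py; python3 look.py 7; python3 - <<'E'
from h import *
import pickle
a=pickle.load(open('d0.pkl','rb'))['scene']['frame'];b=pickle.load(open('d7.pkl','rb'))['scene']['frame']
print('blue/green change',np.abs(a[190:265,250:365].astype(int)-b[190:265,250:365]).mean(), np.abs(a[390:450,300:450].astype(int)-b[390:450,300:450]).mean())
E
```

```text
[np.float64(49.39), np.float64(64.96), np.float64(304.54), np.float64(200.94)]
[np.float64(49.39), np.float64(64.96), np.float64(304.62), np.float64(200.8)]
[np.float64(49.39), np.float64(64.96), np.float64(304.67), np.float64(200.77)]
[np.float64(49.42), np.float64(64.93), np.float64(304.67), np.float64(200.71)]
[np.float64(49.42), np.float64(64.93), np.float64(304.65), np.float64(200.75)]
[np.float64(49.42), np.float64(64.93), np.float64(304.69), np.float64(200.72)]
[np.float64(49.39), np.float64(64.96), np.float64(304.66), np.float64(200.73)]
[np.float64(49.42), np.float64(64.93), np.float64(304.67), np.float64(200.7)]
[np.float64(49.42), np.float64(64.93), np.float64(304.66), np.float64(200.74)]
[np.float64(49.42), np.float64(64.93), np.float64(304.64), np.float64(200.76)]
23.7
23.7 [0.49488945 0.2632954  0.40789249] [-0.08448265  0.21041447 -0.61735057] [-0.00144933  0.0224626   0.01675004] 1.0007499536463744
blue/green change 4.905893719806763 6.185074074074074
```

View pics/scene7.png

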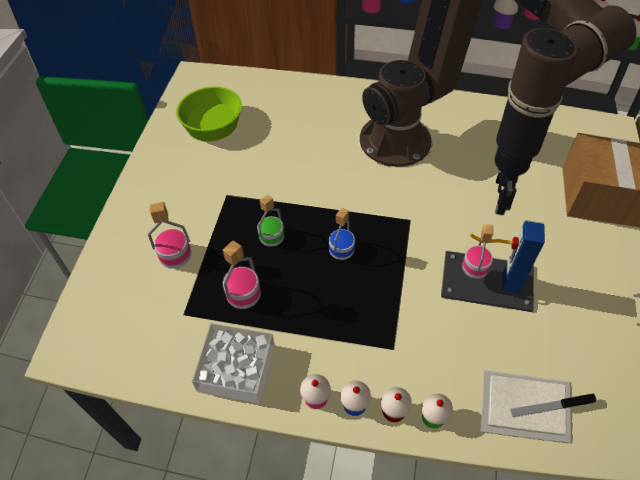

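The pail hangs still on the hook at (480,258), the hand is well clear, and the blue and green pails haven't moved. Handing in.

```bash
python3 -c "
from plant import robot
print(robot.hand_in())"
```

```text
the job is handed in; nothing more can be done
None
```

The smallest pink pail hangs still on the scale hook with the hand lifted clear, the blue and green pails stayed where they were, and the job was handed in at about 24 s (no verdict was returned).

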